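# Tip the sorting board, then tray the heat sinks

### The arm

A 6-joint arm with a two-finger parallel gripper is mounted at the origin on the work surface. World frame = base frame: x ahead of the robot, y to its left, z up, the work surface at z = 0. Lengths are in mm, angles in rad, forces in N, time in s.
With the tool pointing down it reaches from about 350 to 850 mm from the base axis. Payload 8.1 kg.
Tool frame: the origin (TCP) lies between the finger pads; the fingertips stand 22 mm ahead of it and the grasp point (between the pads) lies 3 mm ahead of it; z points along the fingers, x is the direction in which the jaws open and shut, and the axes are right-handed (so a half turn about z gives the same grasp; the last joint's range is limited). The gripper opens to 93 mm and grips with 3 to 60 N. Pads are 15 mm wide; open, the fingers measure 128 mm over their backs; the gripper's body (75 mm by 188 mm) begins 65 mm behind the grasp point.
Start: joints at [1.194, 0.13, 1.488, -0, 1.523, -0.085], TCP at [172.584, 574.648, 240.635] pointing down, gripper open.
Joint ranges: [-2.96, 2.96], [-0.89, 2.26], [0.02, 2.5], [-1.34, 4.48], [0, 2.73], [-2.66, 2.66]. Speed limits (rad/s): [2.39, 2.39, 2.79, 3.14, 3.14, 3.14].

### API

Orientations are given as a unit quaternion [x, y, z, w].
In Python, from station import r gives the robot as it stands. The module is installed in compiled form; this text tells all that it offers.
- The arm moves only by the shell command python3 -m crank 'ROWS' [FORCE]. ROWS is JSON, a list of rows, each an object with "linear": the shift along the tool's x, y, z in mm, a list of three; "roll": the turn about the tool's z in degrees; "fingers": the finger opening in mm, from 0 to 93. A call has 1 to 20 rows; each row shifts and turns the pose as measured when the row begins, along the tool's axes as they then stand; what a row does not reach is not made up. A row lasts 1/8 s, in which the tool goes at most 62.5 mm and 10.7 degrees, less where a joint would pass 70% of its speed; a pose out of reach is approached as far as the arm can. A call with a gripper value outside its range is refused whole. The fingers move at their own pace and stop on an object; FORCE is the grip in N (left out, the last holds). Time passes only in rows, so rows that do not move let the fingers close. It gives the time, the measured TCP pose, the force and the opening at its end, in the units of the state.
- r.state(): the state, without advancing time (a new reading comes with each control period).
- r.capture(name): name is "scene" or "top" or "wrist"; returns (picture, depth): 384x512x3 uint8, red, green, blue; 384x512 float32, mm along the optical axis (not along the pixel's ray), 0 where there is no reading.
- r.get_calibration(name): a dict with "K" (3x3 intrinsics, pixels), "R" (3x3) and "t" (3): a world point X has camera coordinates R X + t. Camera axes: x right, y down, z forward; pixel columns grow to the right and rows downward; lengths in mm; the calibration is good to about 2 mm. A picture is of the moment at which its call begins: read the wrist's pose just before it. get_calibration takes no time and is no camera call; for the wrist camera it gives the pose at the moment of the call.
- r.hand_in(): hands the job in, once; it reports no verdict.
The state is a dict: "time_s": time; "joints": joint angles; "dq": joint speeds; "effort": joint torques, N m; "tcp_pos": TCP position; "orientation": TCP orientation; "wrist_force": force on the tool from outside, world axes, zero at the start; "torque": the same for the moment, N m; "finger_gap": opening from 0.0 (shut) to 1.0 (fully open).
Only numpy, scipy, OpenCV 4.12 (cv2) and the standard library are available. Lean on these libraries where they do the work, as an engineer would, in place of code of your own. Each camera call takes 0.05 s, during which the arm holds its last target. There are 200 camera calls.

### The job

Salvaged parts lie mixed on the hinged sorting board. Lift the board by its handle and keep it tilted until both round capacitors have rolled into the trough, not touching them and not so steep that the flat heat sinks slide off; then lower the board until it is level again, without letting it drop. Finally put both heat sinks into the grey parts tray, flat on its floor beside each other, setting them down rather than dropping them, and leave the other tools on the bench where they are.

Things in the scene. Friction and masses are not known exactly. Their poses are not given: they have to be found in the camera images.
- board (a joint): angle of the tipping board about its hinge, rad: 0 level (its stop), grows as the handle edge is lifted, stop at 0.9. The hinge is nearly free: the board (0.5 kg) with its parts falls back when let go; lifting takes about 5 N at the handle
- handle (a point): middle of the steel handle bar on the board's edge nearest the robot: a round bar 12 mm in diameter, 140 mm long, parallel to the hinge (own y axis), 212 mm from the hinge line, 70 mm above the bench when level. Its bar stands 42 mm out from the board's edge (36 mm free gap between, open above and below), so it can be pinched from above, and it turns in the grip as the board tilts. Axes turn with the board: x from handle to hinge, y along the bar
- hinge (a point): middle of the hinge line, 70 mm above the bench, on the board's edge far from the robot; fixed stand's axes: x level, from the handle towards the trough, y along the hinge, z up. The board is 352 mm long along the hinge and reaches 170 mm from it towards the handle, 8 mm thick; its top lies 4 mm above this point when level. Its back and side edges have lips 14 mm high, the hinge edge has none
- board_mid (a point): middle of the board's top face, 83 mm from the hinge line; axes turn with the board, z square to its face, x towards the hinge
- trough_in (a point): centre of the inner floor of the aluminium catch trough just beyond the hinge, fixed to the same stand: inside 100 mm (x) by 362 mm (y, along the hinge), floor 6 mm above the bench, far wall 100 mm and ends 90 mm above the bench, 4 mm thick
- tray_in (a point): centre of the inner floor of the grey open parts tray: 200 mm (x) by 120 mm (y) outside, 30 mm high, walls 4 mm, its floor 4 to 5 mm above the bench; fixed, stands to the left or to the right of the board
- sink1_c (a point): flat finned aluminium heat sink, 44 mm (its x) by 70 mm (its y) by 14 mm high, about 0.11 kg, solid to the gripper; lies fins up on the tipping board, its long side within 0.2 rad of the hinge line, so it can be gripped across its 44 mm from above, with at least 30 mm of free board on both of those sides. On the board it starts to slide at a board angle of 0.45 to 0.6 rad, so it stays put below 0.4. Point: its centre, 7 mm above its underside
- sink2_c (a point): flat finned aluminium heat sink, 44 mm (its x) by 70 mm (its y) by 14 mm high, about 0.11 kg, solid to the gripper; lies fins up on the tipping board, its long side within 0.2 rad of the hinge line, so it can be gripped across its 44 mm from above, with at least 30 mm of free board on both of those sides. On the board it starts to slide at a board angle of 0.45 to 0.6 rad, so it stays put below 0.4. Point: its centre, 7 mm above its underside
- cap1_c (a point): round black capacitor can with a bare aluminium end, a cylinder 36 mm in diameter and 62 mm long, about 0.09 kg; lies on its side on the tipping board, its axis (own y) within 0.07 rad of the hinge line. It rests on the level board and rolls by itself at a board angle above about 0.15 rad. Point: its centre. Its place among the four spots across the board varies
- cap2_c (a point): round black capacitor can with a bare aluminium end, a cylinder 36 mm in diameter and 62 mm long, about 0.09 kg; lies on its side on the tipping board, its axis (own y) within 0.07 rad of the hinge line. It rests on the level board and rolls by itself at a board angle above about 0.15 rad. Point: its centre. Its place among the four spots across the board varies
- sink1: the first heat sink; origin at the centre of its underside
- sink2: the second heat sink; origin at the centre of its underside
- cap1: the first capacitor; origin on its skin
- cap2: the second capacitor; origin on its skin
- meter: bystander: hand-held multimeter lying down, 180 by 85 by 50 mm, on the side opposite the tray; origin at the centre of its underside
- spool: bystander: solder spool standing on its flange, 64 mm in diameter, 52 mm high; origin at the centre of its underside
- driver: bystander: screwdriver lying on the bench to the right of the rest, about 200 mm long; origin under its middle
Mind the look-alikes: they are no part of the job. What is shaped like the sink2 but blue is not meant. Leave any green or orange look-alike of the sink1 alone.

How it is judged:
By the outcome, as a careful person would: the job done as asked, in the order asked, and still so for the second after the job is handed in, with the robot touching nothing.
It also fails if it takes over 64 s, if anything falls off the work surface, if the arm or the gripper's body presses on something with over 40 N, if the wrist force passes 120 N, or if a joint passes its speed limit or range.

## Working session

There is one attempt and no reset: what is moved stays moved. The work goes in short steps, Python scripts to look and compute and a shell command to move; the robot and the scene stay as the last step left them, time stands still between calls to the robot, and variables do not carry over. Pictures are saved under pics/ and viewed, about 8 in all and at most 12, crops included, and the job is handed in when it is done.

```bash
mkdir -p pics
cat > h.py <<'E'
from station import r
import numpy as np, cv2
def cap(n,f=None):
    c=r.get_calibration(n); p,d=r.capture(n)
    if f: cv2.imwrite('pics/'+f,cv2.cvtColor(p,cv2.COLOR_RGB2BGR)); np.savez('pics/'+f+'.npz',p=p,d=d,K=c['K'],R=c['R'],t=c['t'])
    return p,d,c
def ray(c,u,v,z):
    K,R,t=[np.array(c[k],float) for k in('K','R','t')]; t=t.ravel()
    o=-R.T@t; d=R.T@np.linalg.solve(K,[u,v,1.]); return o+d*(z-o[2])/d[2]
def cloud(c,d):
    K,R,t=[np.array(c[k],float) for k in('K','R','t')]; v,u=np.mgrid[:384,:512]
    P=np.stack([(u-K[0,2])/K[0,0]*d,(v-K[1,2])/K[1,1]*d,d],-1)-t.ravel(); return P@R
E
python3 - <<'E'
from h import *
print(r.state())
a,_,_=cap('top','top1.png'); b,_,_=cap('scene','scene1.png')
for n,i in(('t',a),('s',b)):
    cv2.imwrite(f'pics/{n}b.png',cv2.resize(cv2.cvtColor(i,4),(768,576),interpolation=cv2.INTER_CUBIC))
E
```

```text
{'time_s': 0.0, 'joints': array([ 1.19358388e+00,  1.31176281e-01,  1.48926356e+00, -1.08663300e-05,
        1.52301050e+00, -8.53971998e-02]), 'dq': array([ 0.00086928,  0.0001645 , -0.00097402,  0.00038201,  0.00171831,
       -0.00040525]), 'effort': array([ 2.19823050e-04, -5.59864318e+01, -4.91738105e+01,  7.67602259e-02,
        3.59794346e-02, -9.35649041e-05]), 'tcp_pos': array([172.39937049, 574.14488297, 239.58702402]), 'orientation': array([ 8.02399396e-01,  5.96786684e-01, -7.87013354e-04,  4.93347181e-04]), 'wrist_force': array([ 0.53659851,  0.02463872, -0.49766658]), 'torque': array([ 0.03397618,  0.01173594, -0.05980667]), 'finger_gap': 1.0004253307489759}
```

View pics/tb.png

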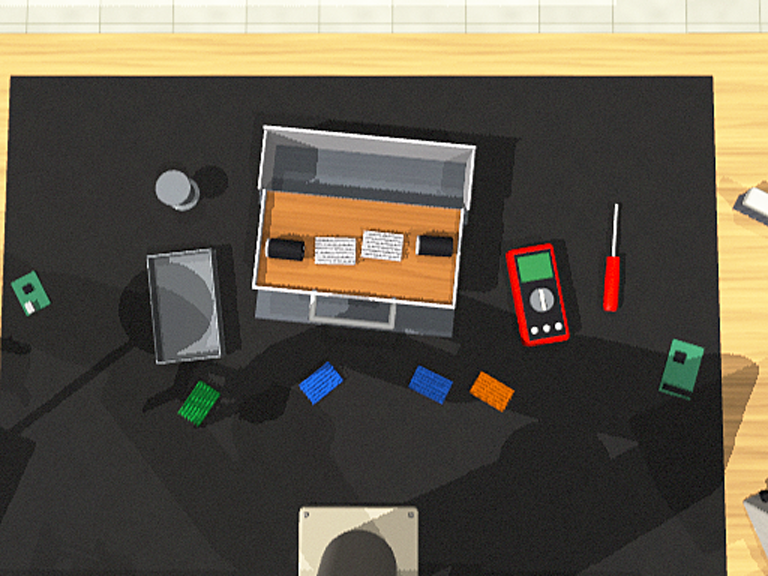

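View pics/sb.png

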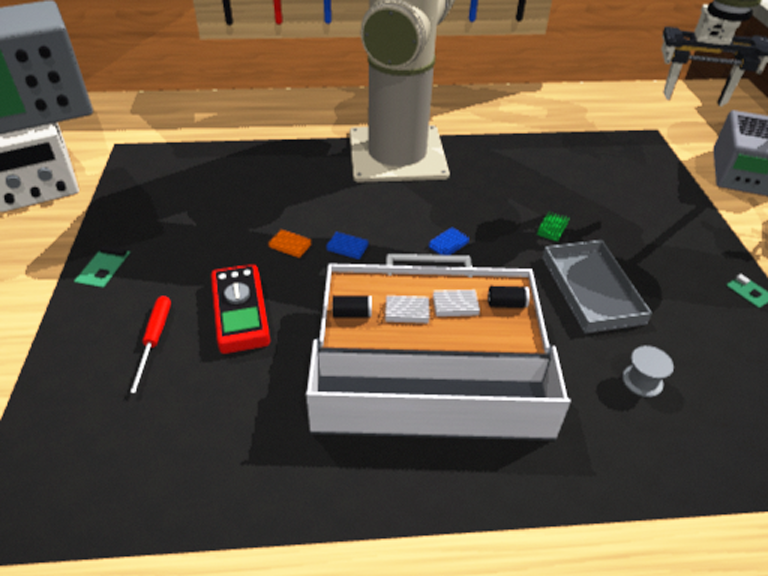

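The top view shows two bare-aluminium heat sinks at about (335,250) and (383,245), with caps at (286,249) and (435,245), all on the board. The blue, green and orange look-alikes lie on the bench at (321,383), (431,384), (199,403) and (492,391). The handle bar is at (352,325) and the tray at (185,305). Only the two bare-aluminium ones on the board fit the description.

```bash
cat > m.py <<'E'
from h import *
z=np.load('pics/top1.png.npz'); c={k:z[k] for k in 'KRt'}; p=z['p'];d=z['d']
hsv=cv2.cvtColor(p,cv2.COLOR_RGB2HSV); W=cloud(c,d)
def rect(m,h,name):
    cs,_=cv2.findContours(m.astype(np.uint8),cv2.RETR_EXTERNAL,cv2.CHAIN_APPROX_NONE)
    for q in cs:
        if cv2.contourArea(q)<150: continue
        P=np.array([ray(c,*x[0],h)[:2] for x in q],np.float32)
        R=cv2.minAreaRect(P); zz=np.zeros(m.shape,np.uint8); cv2.drawContours(zz,[q],-1,1,-1)
        print(name,q.reshape(-1,2).mean(0).round(),np.round(R[0],1),np.round(R[1],1),round(R[2],1),'z',np.round(np.median(W[zz>0][:,2]),1))
reg=np.zeros(p.shape[:2],bool); reg[130:195,172:310]=1
b=(hsv[...,1]>100)&(hsv[...,2]>90)&reg&(hsv[...,0]<25)
rect(b,74,'board')
s=(hsv[...,1]<60)&(hsv[...,2]>110)&reg; s[:,:205]=0;s[:,275:]=0;s[:150]=0;s[180:]=0
rect(s,88,'sink')
k=(hsv[...,2]<70)&reg; k[:152]=0;k[178:]=0
rect(k,92,'cap')
# handle by height
h=(W[...,2]>58)&(W[...,2]<85); h[:203]=0;h[222:]=0;h[:,:195]=0;h[:,275:]=0
rect(h,76,'handle')
P=W[h]; print(len(P))
X=W[h]; fr=X[X[:,0]<np.percentile(X[:,0],60)]
print('bar ext',X.min(0),X.max(0))
t=np.zeros_like(reg); t[155:250,90:155]=1
t=t&(W[...,2]>18)&(W[...,2]<40); rect(t,30,'tray')
# trough/stand walls
w=np.zeros_like(reg); w[75:150,160:330]=1
rect(w&(W[...,2]>82),100,'trough')
cv2.imwrite('pics/m.png',np.hstack([cv2.resize((h|s|k|t).astype(np.uint8)*255,None,fx=1,fy=1)]))
E
python3 m.py
```

```text
board [238. 163.] [580.6  -4. ] [344.  169.2] 84.4 z 75.4
sink [223. 167.] [572.3  36.7] [47.1 68. ] 0.0 z 81.4
sink [254. 163.] [581.9 -45.3] [69.4 46.7] 84.0 z 81.6
cap [191. 166.] [575.1 120.6] [62.  33.9] 84.3 z 107.3
cap [290. 163.] [ 581.  -137.5] [57.  33.9] 89.7 z 108.1
handle [236. 212.] [459.2   7.1] [ 39.2 149.5] 0.1 z 75.7
345
bar ext [439.51690106 -67.7003407   68.69537189] [478.96615958  82.30393167  80.500436  ]
tray [123. 203.] [479.1 317.3] [199.8 124.1] 6.6 z 5.4
trough [245.  99.] [717.5 -15.2] [371.8 111.5] 84.3 z 93.6
```

```bash
python3 -m crank '[{"linear":[-38,35,0],"roll":6,"fingers":93},{"linear":[-34,39,0],"roll":6,"fingers":80},{"linear":[-30,42,0],"roll":6,"fingers":60},{"linear":[-25,45,0],"roll":6,"fingers":50},{"linear":[-20,48,0],"roll":6,"fingers":40},{"linear":[-15,50,0],"roll":6,"fingers":34},{"linear":[-10,51,0],"roll":6,"fingers":32},{"linear":[-4,52,0],"roll":6,"fingers":32},{"linear":[1,52,0],"roll":6,"fingers":32},{"linear":[6,52,0],"roll":6,"fingers":32}]'
python3 - <<'E'
from h import *
s=r.state(); x,y,z,w=s['orientation']; print(s['tcp_pos'],np.degrees(np.arctan2(2*(x*y+z*w),1-2*(y*y+z*z))),s['joints'])
E
```

```text
time_s: 1.35
tcp_pos: [398.7, 92.6, 236.3]
orientation: [0.995, 0.102, -0.002, 0.003]
wrist_force: [0.8, 0.1, -0.3]
finger_gap: 0.341
[398.68930633  92.59749275 236.3412966 ] 11.753521804947727 [ 0.10807238 -0.40427951  1.98240869 -0.00603796  1.56738672 -0.09704548]
```

```bash
python3 -m crank '[{"linear":[15,46,0],"roll":0,"fingers":32},{"linear":[15,46,0],"roll":0,"fingers":32},{"linear":[0,0,0],"roll":8.7,"fingers":32},{"linear":[0,0,0],"roll":8.7,"fingers":32},{"linear":[0,0,0],"roll":0,"fingers":32}]'
python3 - <<'E'
from h import *
p,d,c=cap('wrist','w1.png'); W=cloud(c,d)
s=r.state(); x,y,z,w=s['orientation']; print(s['tcp_pos'],np.degrees(np.arctan2(2*(x*y+z*w),1-2*(y*y+z*z))))
m=(W[...,2]>60)&(W[...,2]<82)&(W[...,0]<480)&(d>0)
cv2.imwrite('pics/w1b.png',np.hstack([cv2.cvtColor(p,4)[:,:400],cv2.cvtColor((m*255).astype(np.uint8),8)[:,:400]]))
a=np.radians(-5.6); ex=np.array([np.cos(a),np.sin(a)]); P=W[m]; u=P[:,:2]@ex
print(np.histogram(u,bins=np.arange(400,490,4)))
E
```

```text
time_s: 1.98
tcp_pos: [447.6, 1.1, 234.8]
orientation: [0.998, -0.057, -0.003, 0.003]
wrist_force: [-0.2, 0.7, -0.3]
finger_gap: 0.341
[447.50351298   1.23407617 234.8353945 ] -6.4007122709649185
(array([  0,   0,   0,   0,   0,   0,   0,   0,   0, 190, 432, 424, 241,
        71,  67,  82,  67,  50,   6,   0,   0,   0]), array([400, 404, 408, 412, 416, 420, 424, 428, 432, 436, 440, 444, 448,
       452, 456, 460, 464, 468, 472, 476, 480, 484, 488]))
```

View pics/w1b.png

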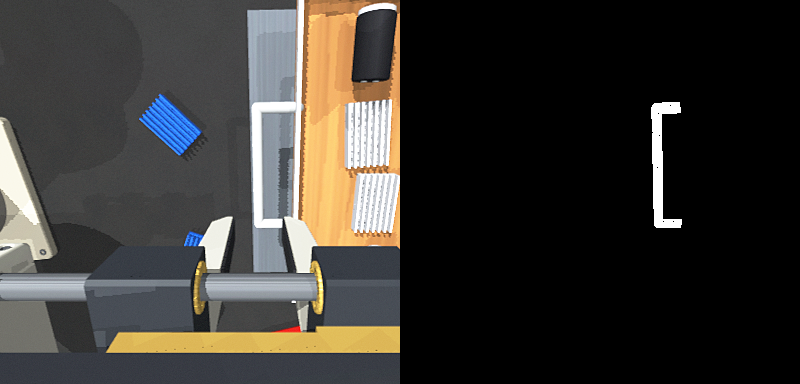

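The wrist view shows the bar upright at pixel column 258, rows 105 to 225, with the fingers below it in the picture. I'll fit the bar line from the depth points.

Run:
```python
from h import *
z=np.load('pics/w1.png.npz'); c={k:z[k] for k in 'KRt'}; d=z['d']; W=cloud(c,d)
a=np.radians(-5.6); ex=np.array([np.cos(a),np.sin(a)])
m=(W[...,2]>60)&(W[...,2]<82)&(d>0)&(W[...,0]<480)
P=W[m]; u=P[:,:2]@ex; B=P[u<449]
vx,vy,x0,y0=cv2.fitLine(B[:,:2].astype(np.float32),cv2.DIST_HUBER,0,.01,.01).ravel()
print('bar dir deg',np.degrees(np.arctan2(vy,vx)), B[:,2].max(),np.median(B[:,2]))
# ends
e=B[:,:2]@np.array([vx,vy]); lo,hi=np.percentile(e,[.5,99.5]); mid=(lo+hi)/2; o=np.array([x0,y0]); n=np.array([vx,vy])
print('mid',o+n*(mid-o@n),hi-lo)
```

```text
bar dir deg 84.42369 77.83260959591598 74.95449031475425
mid [446.91783934  11.86418406] 147.20009186689276
```

```bash
python3 -m crank '[{"linear":[-1.5,-9,30],"roll":-0.8,"fingers":32},{"linear":[0,0,40],"roll":0,"fingers":32},{"linear":[0,0,40],"roll":0,"fingers":32},{"linear":[0,0,30],"roll":0,"fingers":32},{"linear":[0,0,10],"roll":0,"fingers":32},{"linear":[0,0,6],"roll":0,"fingers":32},{"linear":[0,0,0],"roll":0,"fingers":32}]' 30
```

```text
time_s: 2.9
tcp_pos: [447.4, 11.2, 76.9]
orientation: [0.999, -0.037, -0.001, 0.003]
wrist_force: [0.1, -0.3, 0.5]
finger_gap: 0.347
```

```bash
python3 -m crank '[{"linear":[-0.8,0,4],"roll":1.4,"fingers":32},{"linear":[0,0,0],"roll":0,"fingers":10},{"linear":[0,0,0],"roll":0,"fingers":5},{"linear":[0,0,0],"roll":0,"fingers":5},{"linear":[0,0,0],"roll":0,"fingers":5}]' 30
```

```text
time_s: 3.52
tcp_pos: [447.4, 11.2, 75.2]
orientation: [0.999, -0.049, 0.0, 0.003]
wrist_force: [3.2, -0.3, -3.1]
finger_gap: 0.116
```

```bash
python3 -m crank '[{"linear":[0,0,-4],"roll":0,"fingers":5},{"linear":[0.2,0,-6],"roll":0,"fingers":5},{"linear":[0.4,0,-6],"roll":0,"fingers":5},{"linear":[0.6,0,-6],"roll":0,"fingers":5},{"linear":[0.8,0,-6],"roll":0,"fingers":5},{"linear":[1,0,-6],"roll":0,"fingers":5},{"linear":[1.2,0,-6],"roll":0,"fingers":5},{"linear":[1.3,0,-5],"roll":0,"fingers":5}]'
python3 - <<'E'
from h import *
p,d,c=cap('scene','s2.png')
cv2.imwrite('pics/s2b.png',cv2.resize(cv2.cvtColor(p,4)[130:320,150:440],None,fx=2,fy=2))
E
```

```text
time_s: 4.53
tcp_pos: [452.5, 10.7, 122.4]
orientation: [0.999, -0.049, -0.0, 0.004]
wrist_force: [-0.5, 0.1, -4.2]
finger_gap: 0.118
```

View pics/s2b.png

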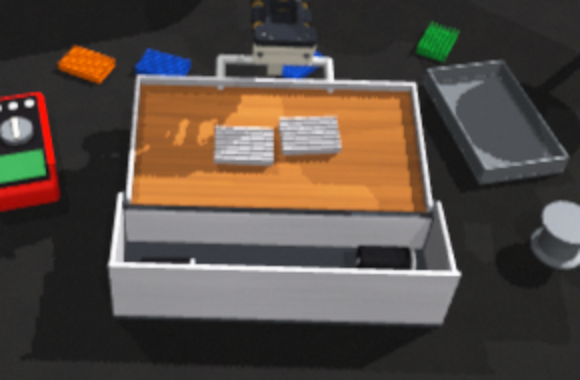

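Both caps are in the trough: crop pixels (385,257) and (165,260). The board is empty apart from the two sinks, which haven't moved. Lowering now.

```bash
python3 -m crank '[{"linear":[0,0,0],"roll":0,"fingers":5},{"linear":[0,0,0],"roll":0,"fingers":5},{"linear":[-1,0,4],"roll":0,"fingers":5},{"linear":[-1,0,5],"roll":0,"fingers":5},{"linear":[-0.9,0,5],"roll":0,"fingers":5},{"linear":[-0.7,0,5],"roll":0,"fingers":5},{"linear":[-0.6,0,5],"roll":0,"fingers":5},{"linear":[-0.4,0,5],"roll":0,"fingers":5},{"linear":[-0.3,0,4],"roll":0,"fingers":5},{"linear":[-0.2,0,4],"roll":0,"fingers":5},{"linear":[-0.1,0,3],"roll":0,"fingers":5}]'
```

```text
time_s: 5.95
tcp_pos: [447.5, 11.3, 80.3]
orientation: [0.999, -0.049, 0.0, 0.003]
wrist_force: [-1.4, 0.2, -1.7]
finger_gap: 0.118
```

```bash
python3 -m crank '[{"linear":[0,0,2],"roll":0,"fingers":5},{"linear":[0,0,1.5],"roll":0,"fingers":5},{"linear":[0,0,1],"roll":0,"fingers":5},{"linear":[0,0,1],"roll":0,"fingers":5},{"linear":[0,0,0],"roll":0,"fingers":5}]'
```

```text
time_s: 6.58
tcp_pos: [447.5, 11.3, 75.9]
orientation: [0.999, -0.049, -0.0, 0.003]
wrist_force: [-2.4, -0.4, -3.5]
finger_gap: 0.116
```

```bash
python3 -m crank '[{"linear":[0,0,1],"roll":0,"fingers":5},{"linear":[0,0,1],"roll":0,"fingers":5},{"linear":[0,0,1],"roll":0,"fingers":5}]'
```

```text
time_s: 6.95
tcp_pos: [447.5, 11.3, 75.7]
orientation: [0.999, -0.049, -0.001, 0.003]
wrist_force: [-8.2, 1.0, 11.9]
finger_gap: 0.116
```

On the stop: the wrist reads 12 N upward. Releasing and backing off.

```bash
python3 -m crank '[{"linear":[0.3,0,-0.7],"roll":0,"fingers":12},{"linear":[0,0,0],"roll":0,"fingers":22},{"linear":[0,0,0],"roll":0,"fingers":30},{"linear":[0,0,0],"roll":0,"fingers":30},{"linear":[0,0,-10],"roll":0,"fingers":30},{"linear":[0,0,-40],"roll":0,"fingers":40},{"linear":[0,0,-55],"roll":0,"fingers":60},{"linear":[0,0,-55],"roll":0,"fingers":80},{"linear":[0,0,0],"roll":0,"fingers":80}]'
python3 - <<'E'
from h import *
from scipy.spatial.transform import Rotation as Ro
s=r.state(); print(s['tcp_pos'],Ro.from_quat(s['orientation']).as_matrix().round(3).tolist())
p,d,c=cap('wrist','w2.png'); W=cloud(c,d); hsv=cv2.cvtColor(p,cv2.COLOR_RGB2HSV)
m=((hsv[...,1]<50)&(hsv[...,2]>120)&(W[...,2]>78)&(W[...,2]<95)&(abs(W[...,1])<90)&(W[...,0]>520)&(W[...,0]<640)).astype(np.uint8)
cs,_=cv2.findContours(cv2.morphologyEx(m,cv2.MORPH_CLOSE,np.ones((5,5))),0,1)
for q in cs:
    if cv2.contourArea(q)<300: continue
    P=np.array([ray(c,*x[0],88)[:2] for x in q],np.float32); print(q.reshape(-1,2).mean(0).round(),cv2.minAreaRect(P))
t=(W[...,2]>66)&(W[...,2]<82)&(W[...,0]<480); print('bar z',np.percentile(W[t][:,2],[50,95]) if t.any() else None)
cv2.imwrite('pics/w2b.png',cv2.cvtColor(p,4))
E
```

```text
time_s: 8.07
tcp_pos: [448.4, 12.3, 244.1]
orientation: [0.999, -0.049, 0.001, 0.003]
wrist_force: [0.7, -1.0, -0.4]
finger_gap: 0.701
[448.41187632  12.26998546 244.08400172] [[0.995, -0.098, 0.002], [-0.098, -0.995, -0.007], [0.002, 0.007, -1.0]]
[369. 210.] ((578.3507080078125, -41.91389846801758), (71.96444702148438, 47.55667495727539), 83.71858978271484)
[362. 144.] ((569.4808349609375, 38.66974639892578), (70.1465835571289, 47.072357177734375), 88.50115203857422)
bar z [74.80369526 76.53567925]
```

View pics/w2b.png

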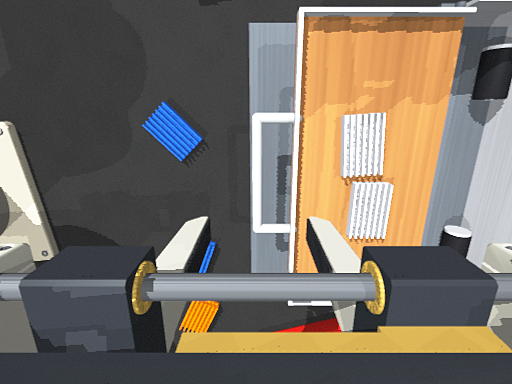

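The wrist view shows both caps in the trough at (495,72) and (456,238), and the board level. The two sinks are on it at (362,144) and (369,210). They are bare aluminium with fins up, and the blue and orange look-alikes are on the bench, not on the board. Next, sink A on the +y side.

```bash
python3 -m crank '[{"linear":[40,-12.5,0],"roll":0,"fingers":66},{"linear":[40,-12.5,10],"roll":0,"fingers":66},{"linear":[38,-12,20],"roll":0,"fingers":66},{"linear":[0,0,30],"roll":-4,"fingers":66},{"linear":[0,0,0],"roll":0,"fingers":66}]' 25
cat > w.py <<'E'
from h import *
from scipy.spatial.transform import Rotation as Ro
import sys
s=r.state(); R=Ro.from_quat(s['orientation']).as_matrix(); print(s['tcp_pos'].round(1),'yaw',np.degrees(np.arctan2(R[1,0],R[0,0])))
p,d,c=cap('wrist',sys.argv[1]); W=cloud(c,d); hsv=cv2.cvtColor(p,cv2.COLOR_RGB2HSV)
lo,hi,h=map(float,sys.argv[2:5])
m=((hsv[...,1]<50)&(hsv[...,2]>120)&(W[...,2]>lo)&(W[...,2]<hi)&(W[...,0]>530)&(W[...,0]<640)&(abs(W[...,1])<95)).astype(np.uint8)
cs,_=cv2.findContours(cv2.morphologyEx(m,cv2.MORPH_CLOSE,np.ones((5,5))),0,1)
for q in cs:
    if cv2.contourArea(q)<300: continue
    P=np.array([ray(c,*x[0],h)[:2] for x in q],np.float32); b=cv2.minAreaRect(P); D=np.append(b[0],0)-s['tcp_pos']
    print(q.reshape(-1,2).mean(0).round(),np.round(b[0],1),np.round(b[1],1),round(b[2],1),'tool dxy',(R.T@D)[:2].round(1))
E
python3 w.py w3.png 78 95 88
```

```text
time_s: 8.75
tcp_pos: [567.5, 37.9, 172.0]
orientation: [1.0, -0.014, -0.006, 0.003]
wrist_force: [-0.8, -0.1, -0.6]
finger_gap: 0.707
[567.5  37.9 172. ] yaw -1.613838409983346
[267. 220.] [574.5  17.6] [ 54.1 120.8] 8.1 tool dxy [ 9.6 18.9]
```

```bash
python3 -m crank '[{"linear":[3,0,30],"roll":0,"fingers":66},{"linear":[0,0,25],"roll":0,"fingers":66},{"linear":[0,0,10],"roll":0,"fingers":66},{"linear":[0,0,0],"roll":0,"fingers":66}]'
python3 - <<'E'
from h import *
p,d,c=cap('wrist','w4.png'); cv2.imwrite('pics/w4b.png',cv2.cvtColor(p,4))
E
```

```text
time_s: 9.3
tcp_pos: [573.0, 36.9, 113.7]
orientation: [1.0, -0.017, -0.001, 0.003]
wrist_force: [-0.3, 0.4, 0.4]
finger_gap: 0.714
```

View pics/w4b.png

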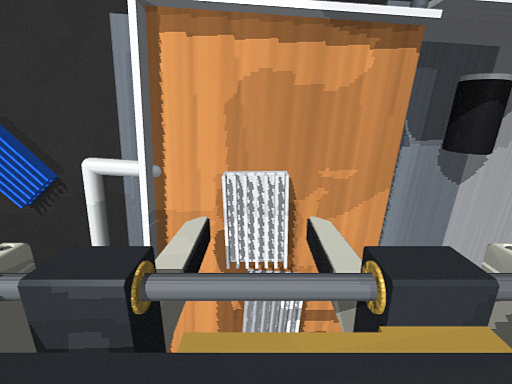

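Sink A, at columns 223 to 290 and rows 172 to 270, lies centred between the fingertips at columns 210 and 308, row 218. Going down to grip.

```bash
python3 -m crank '[{"linear":[-0.8,0,8],"roll":0,"fingers":66},{"linear":[0,0,5],"roll":0,"fingers":66},{"linear":[0,0,1],"roll":0,"fingers":66},{"linear":[0,0,0],"roll":0,"fingers":40},{"linear":[0,0,0],"roll":0,"fingers":40},{"linear":[0,0,0],"roll":0,"fingers":40},{"linear":[0,0,0],"roll":0,"fingers":40},{"linear":[0,0,0],"roll":0,"fingers":40}]' 25
```

```text
time_s: 10.35
tcp_pos: [574.3, 36.8, 102.5]
orientation: [1.0, -0.018, 0.002, 0.003]
wrist_force: [-0.7, 0.1, -1.3]
finger_gap: 0.468
```

```bash
python3 -m crank '[{"linear":[0,0,-8],"roll":0,"fingers":40},{"linear":[0,0,-25],"roll":0,"fingers":40},{"linear":[0,0,-35],"roll":0,"fingers":40},{"linear":[-8,-20,-25],"roll":0,"fingers":40},{"linear":[-15,-38,-10],"roll":-2,"fingers":40},{"linear":[-18,-45,0],"roll":-2,"fingers":40},{"linear":[-16,-40,0],"roll":-2,"fingers":40},{"linear":[-13,-25,0],"roll":0,"fingers":40},{"linear":[-6,-12,0],"roll":0,"fingers":40},{"linear":[0,0,0],"roll":0,"fingers":40}]'
python3 - <<'E'
from h import *
from scipy.spatial.transform import Rotation as Ro
s=r.state(); R=Ro.from_quat(s['orientation']).as_matrix(); print(s['tcp_pos'].round(1),'yaw',np.degrees(np.arctan2(R[1,0],R[0,0])))
p,d,c=cap('wrist','w5.png'); W=cloud(c,d)
m=((W[...,2]>14)&(W[...,2]<45)&(W[...,1]>230)&(W[...,0]>350)&(W[...,0]<610))
cv2.imwrite('pics/w5b.png',cv2.resize(np.hstack([cv2.cvtColor(p,4),cv2.cvtColor((m*255).astype(np.uint8),8)]),(800,300)))
P=W[m]; Q=P[P[:,2]>24]
print(cv2.minAreaRect(Q[:,:2].astype(np.float32)),np.percentile(P[:,2],[5,50,95]))
E
```

```text
time_s: 11.6
tcp_pos: [494.9, 221.0, 212.6]
orientation: [0.999, 0.035, 0.004, 0.003]
wrist_force: [-1.3, -0.7, -0.9]
finger_gap: 0.47
[494.9 221.  212.6] yaw 4.063820747551301
((475.8101806640625, 320.8937072753906), (200.3614959716797, 120.18631744384766), 6.550726413726807) [15.8249896  28.61645145 30.64729851]
```

View pics/w5b.png

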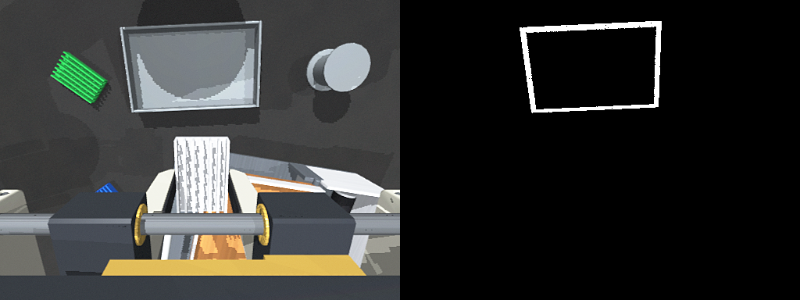

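The wrist view shows the tray rim cleanly: centre (476,320.5), yaw 6.5°. Sink A is held centred in the grip. Moving over its slot, 40 mm out from the tray's centre on the far side.

```bash
python3 -m crank '[{"linear":[6,-22,0],"roll":0,"fingers":40},{"linear":[11,-36,0],"roll":0,"fingers":40},{"linear":[8,-30,0],"roll":0,"fingers":40},{"linear":[3,-14,0],"roll":-2.5,"fingers":40},{"linear":[0,0,30],"roll":0,"fingers":40},{"linear":[0,0,40],"roll":0,"fingers":40},{"linear":[0,0,40],"roll":0,"fingers":40},{"linear":[0,0,20],"roll":0,"fingers":40},{"linear":[0,0,0],"roll":0,"fingers":40}]'
```

```text
time_s: 12.78
tcp_pos: [524.2, 325.3, 79.3]
orientation: [0.998, 0.058, 0.006, 0.003]
wrist_force: [0.2, -0.4, -1.7]
finger_gap: 0.47
```

```bash
python3 -m crank '[{"linear":[-8.5,-0.5,5],"roll":0,"fingers":40},{"linear":[0,0,15],"roll":0,"fingers":40},{"linear":[0,0,10],"roll":0,"fingers":40},{"linear":[0,0,6],"roll":0,"fingers":40},{"linear":[0,0,2],"roll":0,"fingers":40},{"linear":[0,0,0],"roll":0,"fingers":40}]'
```

```text
time_s: 13.52
tcp_pos: [518.6, 326.1, 43.6]
orientation: [0.998, 0.058, 0.009, 0.002]
wrist_force: [-0.4, -0.9, -1.3]
finger_gap: 0.472
```

```bash
python3 -m crank '[{"linear":[-2,0,4],"roll":0,"fingers":40},{"linear":[0,0,3],"roll":0,"fingers":40},{"linear":[0,0,2],"roll":0,"fingers":40},{"linear":[0,0,1],"roll":0,"fingers":40},{"linear":[0,0,0],"roll":0,"fingers":40}]'
```

```text
time_s: 14.15
tcp_pos: [517.2, 326.0, 33.5]
orientation: [0.998, 0.058, 0.009, 0.001]
wrist_force: [0.0, -0.9, -0.9]
finger_gap: 0.47
```

```bash
python3 -m crank '[{"linear":[0,0,1],"roll":0,"fingers":40},{"linear":[0,0,0.7],"roll":0,"fingers":40},{"linear":[0,0,0],"roll":0,"fingers":40}]'
```

```text
time_s: 14.52
tcp_pos: [517.6, 326.3, 32.9]
orientation: [0.998, 0.058, 0.01, 0.001]
wrist_force: [-0.2, -0.2, -1.6]
finger_gap: 0.469
```

```bash
python3 -m crank '[{"linear":[0,0,1.2],"roll":0,"fingers":40},{"linear":[0,0,1.2],"roll":0,"fingers":40},{"linear":[0,0,1],"roll":0,"fingers":40}]'
```

```text
time_s: 14.9
tcp_pos: [517.7, 326.4, 32.7]
orientation: [0.998, 0.058, 0.009, 0.001]
wrist_force: [-3.9, -2.7, 9.4]
finger_gap: 0.469
```

Contact at 9 N. Opening gently and retreating.

```bash
python3 -m crank '[{"linear":[0,0,-0.5],"roll":0,"fingers":46},{"linear":[0,0,0],"roll":0,"fingers":54},{"linear":[0,0,0],"roll":0,"fingers":58},{"linear":[0,0,0],"roll":0,"fingers":58},{"linear":[0,0,-12],"roll":0,"fingers":58},{"linear":[0,0,-40],"roll":0,"fingers":60},{"linear":[0,0,-55],"roll":0,"fingers":66},{"linear":[0,0,-50],"roll":0,"fingers":66},{"linear":[0,0,0],"roll":0,"fingers":66}]'
```

```text
time_s: 16.02
tcp_pos: [514.6, 326.6, 197.6]
orientation: [0.998, 0.058, 0.01, 0.001]
wrist_force: [-0.2, 0.5, -0.4]
finger_gap: 0.712
```

```bash
python3 -m crank '[{"linear":[1,20,0],"roll":0,"fingers":66},{"linear":[2,40,0],"roll":0,"fingers":66},{"linear":[3,48,0],"roll":0,"fingers":66},{"linear":[3,50,0],"roll":0,"fingers":66},{"linear":[3,50,0],"roll":0,"fingers":66},{"linear":[3,50,0],"roll":0,"fingers":66},{"linear":[3,45,0],"roll":0,"fingers":66},{"linear":[3,40,0],"roll":0,"fingers":66},{"linear":[2,22,0],"roll":6.5,"fingers":66},{"linear":[0,0,0],"roll":6.5,"fingers":66},{"linear":[0,0,0],"roll":0,"fingers":66}]'
```

```text
time_s: 17.4
tcp_pos: [570.0, -57.9, 183.3]
orientation: [0.998, -0.06, -0.002, 0.002]
wrist_force: [-0.9, 0.2, -0.2]
finger_gap: 0.707
```

```bash
python3 -m crank '[{"linear":[9,-15,15],"roll":0,"fingers":66},{"linear":[0,0,30],"roll":0,"fingers":66},{"linear":[0,0,18],"roll":0,"fingers":66},{"linear":[0,0,4],"roll":0,"fingers":66},{"linear":[0,0,0],"roll":0,"fingers":66}]'
python3 - <<'E'
from h import *
p,d,c=cap('wrist','w6.png'); cv2.imwrite('pics/w6b.png',cv2.cvtColor(p,4))
E
```

```text
time_s: 18.02
tcp_pos: [579.7, -41.4, 110.2]
orientation: [0.998, -0.055, -0.004, 0.002]
wrist_force: [0.4, 0.5, -0.0]
finger_gap: 0.712
```

View pics/w6b.png

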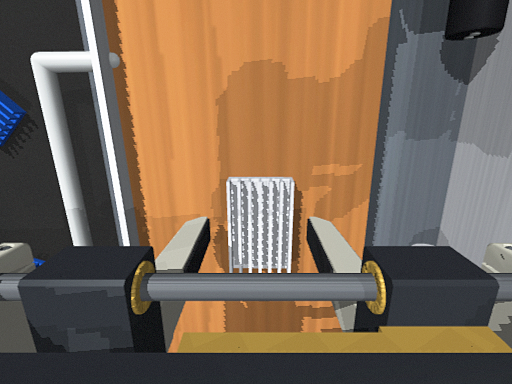

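Sink B (bare aluminium, alone on the board) is centred between the fingers at about pixel (261,225).

```bash
python3 -m crank '[{"linear":[0.5,2,6],"roll":0,"fingers":66},{"linear":[0,0,4],"roll":0,"fingers":66},{"linear":[0,0,1],"roll":0,"fingers":66},{"linear":[0,0,0],"roll":0,"fingers":40},{"linear":[0,0,0],"roll":0,"fingers":40},{"linear":[0,0,0],"roll":0,"fingers":40},{"linear":[0,0,0],"roll":0,"fingers":40},{"linear":[0,0,0],"roll":0,"fingers":40}]' 25
```

```text
time_s: 19.08
tcp_pos: [581.8, -44.2, 101.5]
orientation: [0.998, -0.055, -0.002, 0.002]
wrist_force: [-0.3, -0.2, -0.5]
finger_gap: 0.472
```

```bash
python3 -m crank '[{"linear":[0,0,-8],"roll":0,"fingers":40},{"linear":[0,0,-25],"roll":0,"fingers":40},{"linear":[0,0,-40],"roll":0,"fingers":40},{"linear":[-6,-10,-25],"roll":0,"fingers":40},{"linear":[-16,-28,0],"roll":0,"fingers":40},{"linear":[-22,-42,0],"roll":0,"fingers":40},{"linear":[-24,-46,0],"roll":0,"fingers":40},{"linear":[-24,-46,0],"roll":0,"fingers":40},{"linear":[-24,-46,0],"roll":0,"fingers":40},{"linear":[-24,-46,0],"roll":0,"fingers":40},{"linear":[-22,-40,0],"roll":0,"fingers":40},{"linear":[-14,-24,0],"roll":-6,"fingers":40},{"linear":[0,0,0],"roll":-6,"fingers":40},{"linear":[0,0,0],"roll":0,"fingers":40}]'
```

```text
time_s: 20.82
tcp_pos: [440.1, 313.2, 210.5]
orientation: [0.999, 0.051, 0.002, 0.001]
wrist_force: [-0.2, 0.2, -1.5]
finger_gap: 0.473
```

```bash
python3 -m crank '[{"linear":[-3.7,-3.4,25],"roll":-0.7,"fingers":40},{"linear":[0,0,40],"roll":0,"fingers":40},{"linear":[0,0,40],"roll":0,"fingers":40},{"linear":[0,0,20],"roll":0,"fingers":40},{"linear":[0,0,5],"roll":0,"fingers":40},{"linear":[0,0,0],"roll":0,"fingers":40}]'
```

```text
time_s: 21.58
tcp_pos: [439.9, 315.3, 81.0]
orientation: [0.999, 0.048, 0.005, -0.001]
wrist_force: [0.8, -0.4, -0.3]
finger_gap: 0.47
```

```bash
python3 -m crank '[{"linear":[-4,-0.5,15],"roll":-1,"fingers":40},{"linear":[-1,0,12],"roll":0,"fingers":40},{"linear":[0,0,7],"roll":0,"fingers":40},{"linear":[0,0,4],"roll":0,"fingers":40},{"linear":[0,0,2],"roll":0,"fingers":40},{"linear":[0,0,0],"roll":0,"fingers":40}]'
```

```text
time_s: 22.32
tcp_pos: [436.6, 316.3, 40.9]
orientation: [0.998, 0.057, 0.007, -0.002]
wrist_force: [-0.2, 0.2, -0.2]
finger_gap: 0.465
```

```bash
python3 -m crank '[{"linear":[0,0,3],"roll":0,"fingers":40},{"linear":[0,0,2],"roll":0,"fingers":40},{"linear":[0,0,1.5],"roll":0,"fingers":40},{"linear":[0,0,1.2],"roll":0,"fingers":40},{"linear":[0,0,1.2],"roll":0,"fingers":40}]'
```

```text
time_s: 22.95
tcp_pos: [437.4, 316.6, 32.2]
orientation: [0.998, 0.057, 0.007, -0.002]
wrist_force: [-0.6, -0.1, -1.0]
finger_gap: 0.472
```

```bash
python3 -m crank '[{"linear":[0,0,1.2],"roll":0,"fingers":40},{"linear":[0,0,1],"roll":0,"fingers":40},{"linear":[0,0,1],"roll":0,"fingers":40}]'
```

```text
time_s: 23.32
tcp_pos: [437.5, 316.8, 31.8]
orientation: [0.998, 0.057, 0.007, -0.002]
wrist_force: [-5.3, -3.5, 10.7]
finger_gap: 0.468
```

Contact at 11 N. Releasing, retreating, and backing away for the final check.

```bash
python3 -m crank '[{"linear":[0,0,-0.5],"roll":0,"fingers":46},{"linear":[0,0,0],"roll":0,"fingers":54},{"linear":[0,0,0],"roll":0,"fingers":58},{"linear":[0,0,0],"roll":0,"fingers":58},{"linear":[0,0,-12],"roll":0,"fingers":58},{"linear":[0,0,-40],"roll":0,"fingers":58},{"linear":[0,0,-55],"roll":0,"fingers":58},{"linear":[0,0,-50],"roll":0,"fingers":58},{"linear":[-10,25,0],"roll":0,"fingers":58},{"linear":[-15,45,0],"roll":0,"fingers":58},{"linear":[-10,45,0],"roll":0,"fingers":58},{"linear":[0,0,0],"roll":0,"fingers":58}]'
python3 - <<'E'
from h import *
p,d,c=cap('wrist','w7.png'); W=cloud(c,d); q,_,_=cap('scene','s7.png')
cv2.imwrite('pics/f.png',np.hstack([cv2.cvtColor(p,4)[:,:400],cv2.resize(cv2.cvtColor(q,4)[130:322,190:440],(400,307))[:384]  if 0 else cv2.resize(cv2.cvtColor(q,4)[115:320,210:440],(400,384))]))
hsv=cv2.cvtColor(p,cv2.COLOR_RGB2HSV)
for x0,x1 in((400,475),(480,560)):
    m=(W[...,0]>x0)&(W[...,0]<x1)&(W[...,1]>275)&(W[...,1]<370)&(W[...,2]>10)&(W[...,2]<24)
    Q=W[m]; print(cv2.minAreaRect(Q[:,:2].astype(np.float32)),np.percentile(Q[:,2],[50,97]))
E
```

```text
time_s: 24.82
tcp_pos: [414.0, 195.6, 200.8]
orientation: [0.998, 0.058, 0.011, -0.003]
wrist_force: [0.8, -0.2, -1.1]
finger_gap: 0.624
((435.18414306640625, 327.80364990234375), (50.29418182373047, 95.46458435058594), 12.868653297424316) [17.20159236 19.16358633]
((517.6766967773438, 327.7485046386719), (45.3040771484375, 69.60346984863281), 6.639150142669678) [16.32780954 18.74871658]
```

View pics/f.png

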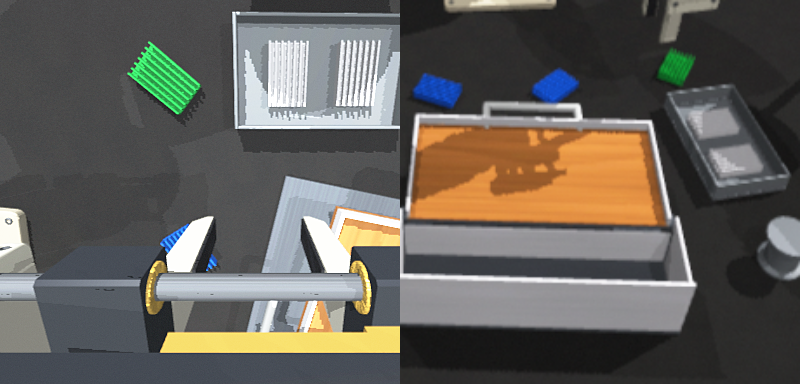

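Both sinks lie flat and side by side in the tray, at (288,74) and (357,72), with tops about 18.5 mm high. The trough's far wall hides the caps here, so I'll check them in the top view.

Run:
```python
from h import *
p,d,c=cap('top','t8.png'); cv2.imwrite('pics/t8b.png',cv2.resize(cv2.cvtColor(p,4)[70:270,80:420],None,fx=2.2,fy=2.2))
print(r.state()['wrist_force'])
```

```text
[-0.12029096 -0.00560081  0.17557851]
```

View pics/t8b.png

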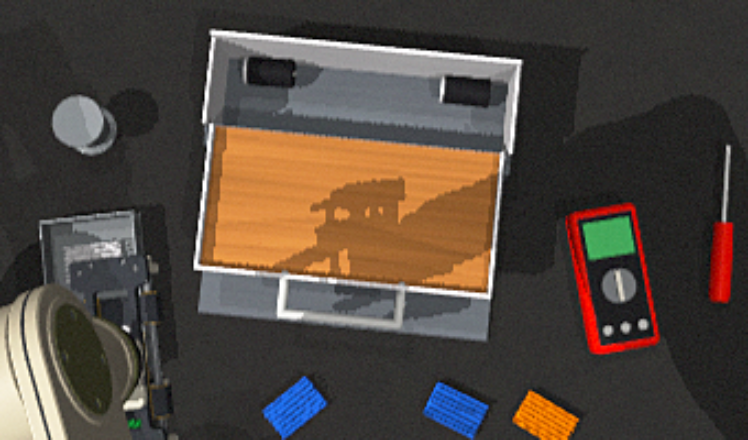

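Both caps are in the trough at (270,71) and (467,90). The board is level and empty, and the bystanders haven't moved. Handing in.

```bash
python3 -c "
from station import r
print(r.hand_in(), r.state()['time_s'])"
```

```text
the job is handed in; nothing more can be done
the job is handed in; nothing more can be done
```

The job is done and handed in at about 25 s of the 64 s allowed; no verdict is reported.

- **Board:** I lifted it by the handle to about 0.22 rad, and both capacitors rolled into the trough untouched while the heat sinks stayed put. I lowered it in the grip until it met its stop (12 N at the wrist), then let go.
- **Heat sinks:** I set both down in the grey tray, about 80 mm apart, opening the fingers only after feeling the floor at about 10 N.

**Last checks:**
- The final pictures show both capacitors in the trough, the board level and empty, and both heat sinks flat with their tops about 18.5 mm above the bench.
- The spool, multimeter and screwdriver look unmoved, and the robot touches nothing.
- One check disagreed: the depth outline of the nearer heat sink came out at 50 × 95 mm instead of 44 × 70 mm. I put that down to part of the tray wall being counted in, because the picture shows the heat sink lying clean and flat. I did not measure it again.

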